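Open the medicine drawer by its concealed catch

TASK

Open the medicine drawer on the treatment table. It is held shut by a catch concealed under the grey rail along the top front edge of the unit: slide a fingertip lightly along the middle of the rail until it sinks into the hidden recess, press the catch down so that the drawer springs ajar, then pull the drawer out by its bow handle as far as it goes and let go. Go gently on the plastic rail, and leave everything else on the table and on top of the unit where it is.

Things in the scene. Friction and masses are not known exactly. Their poses are not given: they have to be found in the camera images.
- cabinet: White steel medicine drawer unit, fixed to the table: 260 deep (x), 420 wide (y), its flat top 110 mm up. Origin: centre of its footprint, z up. The drawer side faces its own -x, towards the robot; y runs along the rail. A steel gallery wire on the top, 133 mm up, begins 34 mm behind the rail.
- rail: Grey plastic rail, level along the unit's top front edge: 420 long (y), 26 deep (x), 14 mm high. Origin: middle of its top face, 124 mm above the table; axes as the unit's. Delicate: keep the robot's force on it under 30 N. The middle 170 mm is hard except for one hidden key, flush and of the same colour, whose middle lies anywhere within 60 mm of the origin. The ends stand 0.6 mm proud.
- key (a joint): How far the hidden key is down (m), 0 to 0.012. It is a piece of the rail 50 mm long and of its full depth. It yields at 1.5 N to a fingertip wholly on it and drops 6 mm (2 N), so the tip lies in a recess between two upright ends 50 mm apart, open to front and back; there it meets the catch. It springs back.
- catch (a joint): How far the catch under the key is down (m), 0 to 0.006. It moves with the key's last 6 mm, begins to yield at about 5 N in all, frees the drawer at 0.0035 (key 9.5 mm down, about 8.5 N in all) and stops hard at 0.006 (about 11 N in all). It springs back.
- drawer_handle (a point): Middle of the steel bow handle's bar on the drawer front; it moves with the drawer. The bar is round, 10 mm thick, 140 mm long along the unit's y, its centre 80 mm above the table and 42 mm in front of the drawer front, which leaves 37 mm for a finger behind it (a finger opened wider there pushes the drawer back in). It can be pinched or hooked from above.
- drawer (a joint): How far the drawer is out (m): 0 shut and locked, 0.12 at its stop. It slides along the unit's own -x. When the catch is freed a spring pushes it out by 0.05 to 0.08; from there it slides with 1 to 2 N and stays where it is left.
- cotton_jar: Glass jar of cotton with a steel lid, 84 mm across, 87 mm high, loose on top of the unit behind the rail. Origin at the centre of its underside. To be left alone.
- steel_bowl: Steel bowl 100 mm across, 45 mm high, loose on top of the unit behind the rail. Origin at the centre of its underside. To be left alone.
- tape_roll: Roll of tape lying flat, 74 mm across, 25 mm high, loose on the table at the left of the drawer. Origin at the centre of its underside. To be left alone.
- spray_bottle: White spray bottle with a blue head, 72 mm across, 198 mm high. Origin at the centre of its underside. To be left alone.
- scale: Flat weighing scale 210 by 170 by 36 mm. Origin at the centre of its underside. To be left alone.
- forceps: Steel forceps, 148 mm long, lying flat. Origin at its middle on the table. To be left alone.
- pill_bottle: Small amber bottle, 44 mm across, 75 mm high, on the table at the right, near a cardboard carrier box (fixed, 136 mm high). Origin at the centre of its underside. To be left alone.

How it is judged:
By the outcome, as a careful person would: the job done as asked, in the order asked, and still so for the second after the job is handed in, with the robot touching nothing.
It also fails if it takes over 61 s, if anything falls off the work surface, if the arm or the gripper's body presses on something with over 40 N, if the wrist force passes 120 N, or if a joint passes its speed limit or range.

ROBOT

A 7-joint arm with a two-finger parallel gripper is mounted at the origin on the work surface. World frame = base frame: x ahead of the robot, y to its left, z up, the work surface at z = 0. Lengths are in m, angles in rad, forces in N, time in s.
With the tool pointing down it reaches from about 0.35 to 0.9 m from the base axis. Payload 8.1 kg.
Tool frame: the origin (TCP) lies midway between the tips of the shut fingers; the grasp point (between the pads) lies 19 mm behind it (arm.hold_point_z is the distance from the TCP to the grasp point, in m); z points along the fingers, y is the direction in which the jaws open and shut (so a half turn about z gives the same grasp; the last joint's range is limited). The gripper opens to 92 mm and grips with 3 to 60 N. Pads are 19 mm wide; open, the fingers measure 130 mm over their backs; the gripper's body (75 mm by 190 mm) begins 47 mm behind the grasp point.
Start: joints at [1.161, 0.434, 0.025, 1.573, -0.012, 1.134, -0.075], TCP at [0.189, -0.596, 0.227] pointing down, gripper open.
Joint ranges: [-2.62, 2.62], [-0.44, 2.09], [-1.27, 1.32], [0.08, 2.57], [-1.32, 4.46], [0.12, 2], [-2.74, 2.74]. Speed limits (rad/s): [2.22, 2.22, 3.01, 3.01, 3.14, 3.14, 3.14].

INTERFACE

Orientations are given as a rotation vector (axis times angle).
In Python, from cell import arm gives the robot as it stands.
- The arm moves only by the shell command python3 -m pendant 'ROWS' [FORCE]. ROWS is JSON, a list of rows, each a list of 3 entries, a list of its own where there are three numbers: the shift along the tool's x, y, z in m, then the turn, a rotation vector about the tool's x, y, z in degrees, then the finger opening in m, from 0 to 0.0918. A call has 1 to 10 rows; each row shifts and turns the commanded pose from where the row before left it, along the tool's axes as they then stand; what a row does not reach is not made up. A row lasts 1/8 s, in which the tool goes at most 62.5 mm and 10.7 degrees, less where a joint would pass 70% of its speed; a pose out of reach is approached as far as the arm can. A call with a gripper value outside its range is refused whole. The fingers move at their own pace and stop on an object; FORCE is the grip in N (left out, the last holds). Time passes only in rows, so rows that do not move let the fingers close. It gives the time, the measured TCP pose, the force and the opening at its end, in the units of the state.
- arm.observe(): the state, without advancing time (a new reading comes with each control period).
- arm.get_image(name): name is "scene" or "top"; returns (picture, depth): 384x512x3 uint8, red, green, blue; 384x512 float32, m along the optical axis (not along the pixel's ray), 0 where there is no reading.
- arm.camera_params(name): a dict with "fovy" (degrees; the focal length in pixels is half the picture's height over the tangent of half this angle, whatever the lens; pixels are square), "cx", "cy" (the principal point, pixels), "rvec" (rotation vector, rad) and "tvec" (3), from world to camera coordinates, as OpenCV has them. Camera axes: x right, y down, z forward; pixel columns grow to the right and rows downward; lengths in m; the calibration is good to about 2 mm. A picture is of the moment at which its call begins. camera_params takes no time and is no camera call.
- arm.sign_off(): hands the job in, once; it reports no verdict.
Trained networks look in the newest picture that a camera, given by its name, has taken for a name from the list of things; names that differ only in an ending like _2 or _b are one class to them, and where a whole thing is asked for, a point or a joint stands for the part that bears it (a point fixed in the world has none). Each returns a list of dicts, best first, with "conf" (0 to 1); they miss things now and then, are a little off and sometimes report something else, mostly with a low value. They report only what shows in the picture. A call takes as long as a camera call.
- arm.look_for(camera, label): "rect" ([centre column, centre row, width, height] in pixels, round what is visible of it).
- arm.masks_of(camera, label): "pixels" (384x512 bool, what is visible of it) and "rect" ([centre column, centre row, width, height] in pixels, round what is visible of it).
The state is a dict: "clock": time; "joints": joint angles; "dq": joint speeds; "joint_efforts": joint torques, N m; "position": TCP position; "ee_rot": TCP orientation; "force": force on the tool from outside, world axes, zero at the start; "ft_torque": the same for the moment, N m; "width": opening from 0.0 (shut) to 1.0 (fully open).
Only numpy, scipy, OpenCV 4.12 (cv2) and the standard library are available. Lean on these libraries where they do the work, as an engineer would, in place of code of your own. Each camera call takes 0.05 s, during which the arm holds its last target.

## Working session

There is one attempt and no reset: what is moved stays moved. The work goes in short steps, Python scripts to look and compute and a shell command to move; the robot and the scene stay as the last step left them, time stands still between calls to the robot, and variables do not carry over. Pictures are saved under pics/ and viewed, and the job is handed in when it is done.

```bash
mkdir -p pics; ls; cat > h.py <<'E'
import numpy as np, cv2
from cell import arm
from scipy.spatial.transform import Rotation as R
def snap(n,f):
    im,d=arm.get_image(n); cv2.imwrite('pics/'+f,im[:,:,::-1]); return im,d
def cam(n):
    p=arm.camera_params(n); f=192/np.tan(np.radians(p['fovy'])/2)
    return f,p['cx'],p['cy'],R.from_rotvec(p['rvec']).as_matrix(),np.array(p['tvec'])
def world(n,u,v,d):
    f,cx,cy,Rm,t=cam(n)
    u=np.asarray(u,float);v=np.asarray(v,float);d=np.asarray(d,float)
    P=np.stack([(u-cx)/f*d,(v-cy)/f*d,d],-1)
    return (P-t)@Rm
def proj(n,X):
    f,cx,cy,Rm,t=cam(n); P=np.asarray(X)@Rm.T+t
    return np.stack([P[...,0]/P[...,2]*f+cx,P[...,1]/P[...,2]*f+cy],-1)
E
python3 - <<'E'
from h import *
for n in('scene','top'):
    im,d=snap(n,n+'0.png'); print(n,arm.camera_params(n))
    for l in('rail','cabinet','drawer_handle'):
        for m in arm.masks_of(n,l)[:2]:
            px=m['pixels']&(d>0); v,u=np.nonzero(px); w=world(n,u,v,d[px])
            print(l,m['conf'],m['rect'],np.round(np.median(w,0),3),np.round(np.percentile(w,[2,98],axis=0),3).tolist())
print(arm.observe())
E
```

```text
pics
scene {'fovy': 44.02369843896611, 'cx': 256.5269783380771, 'cy': 189.5999371840957, 'rvec': array([ 2.04049641,  1.03257928, -0.47546607]), 'tvec': array([-0.37214484, -0.19036722,  1.71498082])}
rail 0.96 [237.5, 225.2, 145.0, 72.3] [ 0.668 -0.091  0.124] [[0.642, -0.281, 0.11], [0.687, 0.124, 0.128]]
cabinet 0.6 [269.0, 275.0, 207.7, 172.2] [ 0.838 -0.117  0.11 ] [[0.651, -0.294, 0.019], [0.918, 0.119, 0.133]]
drawer_handle 0.71 [229.9, 218.6, 52.5, 20.6] [ 0.593 -0.047  0.083] [[0.506, -0.145, -0.001], [0.613, 0.041, 0.088]]
top {'fovy': 51.57083684687196, 'cx': 257.19168797249256, 'cy': 195.71569214925483, 'rvec': array([ 2.11687892, -2.12600596,  0.22426194]), 'tvec': array([0.02199243, 0.56797344, 1.1018354 ])}
rail 0.56 [289.9, 158.2, 148.5, 17.7] [ 0.664 -0.075  0.124] [[0.645, -0.277, 0.106], [0.685, 0.125, 0.129]]
cabinet 0.9 [290.8, 133.3, 150.5, 117.8] [ 0.738 -0.079  0.11 ] [[0.625, -0.28, 0.039], [0.909, 0.121, 0.133]]
cabinet 0.22 [260.1, 116.7, 37.3, 29.3] [0.787 0.008 0.131] [[0.731, -0.036, 0.112], [0.82, 0.053, 0.157]]
drawer_handle 0.8 [290.5, 173.4, 139.7, 3
[... 165 characters left out ...]
], [0.589, -0.396, 0.078]]
{'clock': 0.4, 'joints': array([ 1.1613861 ,  0.43462324,  0.02500216,  1.57332956, -0.01160201,
        1.13400975, -0.07509941]), 'dq': array([ 0.00041285, -0.00206964,  0.00099039, -0.00026353,  0.00168862,
        0.00095515,  0.00175003]), 'joint_efforts': array([-1.55544669e-03, -6.66979408e+01,  9.82572623e-01, -3.14417446e+01,
       -6.05869107e-02,  3.55404429e-02,  1.17176558e-05]), 'position': array([ 0.18870902, -0.59576006,  0.22661505]), 'ee_rot': array([-3.10450772e+00, -4.79878117e-01,  1.03016608e-04]), 'force': array([-0.02294217, -0.72182697,  0.76138882]), 'ft_torque': array([ 0.04085455, -0.05030538,  0.00604277]), 'width': 0.9982322128692255}
```

View pics/scene0.png

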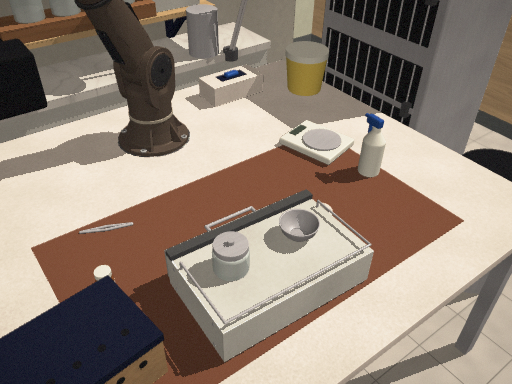

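View pics/top0.png

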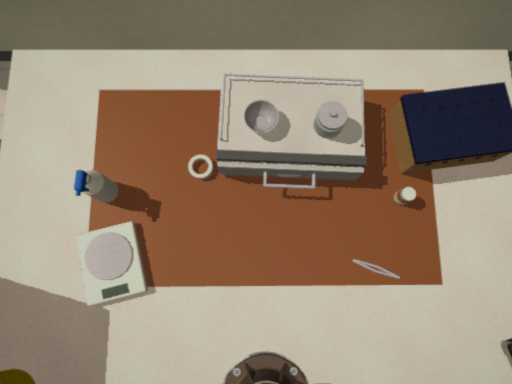

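```bash
python3 - <<'E'
from h import *
# fit rail line from both cams: pixels of rail with z in .118-.130
for n in('scene','top'):
    im,d=arm.get_image(n)
    m=arm.masks_of(n,'rail')[0]['pixels']&(d>0)
    v,u=np.nonzero(m); w=world(n,u,v,d[m]); w=w[abs(w[:,2]-.124)<.006]
    box=cv2.minAreaRect((w[:,:2]*1000).astype(np.float32)); 
    c=w[:,:2].mean(0); U,S,V=np.linalg.svd(w[:,:2]-c,full_matrices=False); dr=V[0]*np.sign(V[0][1])
    s=(w[:,:2]-c)@dr; print(n,len(w),box,'yaw',np.degrees(np.arctan2(-dr[0],dr[1])),'mid',c+dr*(np.percentile(s,.5)+np.percentile(s,99.5))/2,np.ptp(s),np.median(w[:,2]))
    for l in('cotton_jar','steel_bowl','tape_roll','spray_bottle','scale','forceps','pill_bottle','drawer_handle'):
        for r in arm.masks_of(n,l)[:1]:
            mm=r['pixels']&(d>0);v,u=np.nonzero(mm);w=world(n,u,v,d[mm]);print(l,r['conf'],np.round(np.median(w,0),3),np.round(np.percentile(w,[3,97],axis=0),3).tolist())
E
```

```text
scene 1412 ((665.10107421875, -75.66441345214844), (421.60784912109375, 31.960487365722656), 87.2370376586914) yaw -2.7763880957875036 mid [ 0.66691413 -0.07697065] 0.42160511290490293 0.124773401942063
cotton_jar 0.81 [ 0.785 -0.195  0.18 ] [[0.736, -0.225, 0.117], [0.806, -0.153, 0.191]]
steel_bowl 0.65 [0.762 0.022 0.138] [[0.73, -0.035, 0.115], [0.82, 0.054, 0.157]]
tape_roll 0.71 [ 0.36  -0.33   0.007] [[0.341, -0.379, 0.002], [0.38, -0.284, 0.011]]
spray_bottle 0.73 [0.609 0.462 0.105] [[0.567, 0.443, 0.006], [0.632, 0.493, 0.198]]
scale 0.96 [0.4   0.424 0.032] [[0.286, 0.348, 0.009], [0.491, 0.526, 0.04]]
forceps 0.74 [ 0.67  -0.082  0.124] [[0.653, -0.106, 0.111], [0.679, -0.059, 0.127]]
pill_bottle 0.78 [ 0.572 -0.419  0.075] [[0.498, -0.437, 0.001], [0.646, -0.401, 0.135]]
drawer_handle 0.8 [ 0.595 -0.073  0.084] [[0.517, -0.147, 0.001], [0.621, 0.025, 0.088]]
top 1440 ((665.1766357421875, -76.41412353515625), (418.7620544433594, 29.12434196472168), 87.4187240600586) yaw -2.633486548038983 mid [ 0.66476079 -0.07595778] 0.41876910202521633 0.1243290786917875
cotton_jar 0.56 [ 0.754 -0.177  0.186] [[0.725, -0.214, 0.127], [0.797, -0.144, 0.195]]
steel_bowl 0.57 [0.786 0.008 0.13 ] [[0.737, -0.033, 0.111], [0.822, 0.051, 0.156]]
tape_roll 0.74 [0.665 0.198 0.023] [[0.633, 0.159, -0.001], [0.7, 0.224, 0.029]]
spray_bottle 0.82 [0.583 0.464 0.13 ] [[0.559, 0.443, 0.016], [0.62, 0.487, 0.199]]
scale 0.79 [0.377 0.438 0.032] [[0.28, 0.353, 0.024], [0.479, 0.526, 0.039]]
forceps 0.81 [ 0.366 -0.317  0.007] [[0.339, -0.382, -0.001], [0.381, -0.274, 0.012]]
pill_bottle 0.75 [ 0.565 -0.408  0.071] [[0.551, -0.43, 0.021], [0.582, -0.396, 0.078]]
drawer_handle 0.74 [ 0.637 -0.073  0.087] [[0.591, -0.266, 0.02], [0.663, 0.117, 0.111]]
```

Top view: the unit is at the upper centre, the rail spans columns 219–364 at row ~157, and the handle bar runs from about (265,186) to (315,186). The jar is at (331,119) and the bowl at (262,117), both behind the rail. The plan is to point the jaws along the unit's x. The rear finger of the open gripper then serves as a narrow fingertip on the rail, and the body stays in front of the jar.

```bash
cat >> h.py <<'E'
psi=np.radians(-2.7); ux=np.array([np.cos(psi),np.sin(psi),0]); uy=np.array([-np.sin(psi),np.cos(psi),0])
O=np.array([0.6655,-0.0762,0.124])
def goal(p,sgn):  # tool y = sgn*ux
    y=sgn*ux; z=np.array([0,0,-1.]); x=np.cross(y,z); return np.array(p),np.stack([x,y,z],1)
def rel(p,Rm):
    s=arm.observe(); R0=R.from_rotvec(s['ee_rot']).as_matrix()
    dR=R.from_matrix(R0.T@Rm); return np.round(R0.T@(p-s['position'])*1000,1),np.round(np.degrees(dR.as_rotvec()),2)
def uc(p): d=np.asarray(p)-O; return np.round(1000*np.array([d@ux,d@uy,d[2]]),1)
E
python3 - <<'E'
from h import *
s=arm.observe(); print(R.from_rotvec(s['ee_rot']).as_matrix().round(3))
p=O-0.053*ux+0.07*uy; p[2]=.227
for sg in(1,-1): print(sg,p,rel(*goal(p,sg)))
n='top'
for nm,X in dict(bar=O-.055*ux).items():
    X=X.copy();X[2]=.08; print(nm,X,proj(n,X),proj(n,X+.07*uy),proj(n,X-.07*uy),proj(n,O+.21*uy),proj(n,O-.21*uy))
im=cv2.imread('pics/top0.png'); c=im[60:220,200:400]; cv2.imwrite('pics/c0.png',cv2.resize(c,None,fx=3.9,fy=3.6,interpolation=cv2.INTER_CUBIC))
E
```

```text
[[ 0.953  0.302  0.   ]
 [ 0.302 -0.953 -0.   ]
 [ 0.     0.    -1.   ]]
1 [ 0.61585629 -0.00378107  0.227     ] (array([ 5.859e+02, -4.354e+02, -3.000e-01]), array([  0.  ,  -0.  , -69.73]))
-1 [ 0.61585629 -0.00378107  0.227     ] (array([ 5.859e+02, -4.354e+02, -3.000e-01]), array([ -0.  ,  -0.  , 110.27]))
bar [ 0.61056106 -0.07360915  0.08      ] [289.52377811 179.55906428] [265.25625723 178.5115294 ] [313.78477119 180.60631738] [216.51761593 153.5035487 ] [366.31415777 159.98869784]
```

View pics/c0.png

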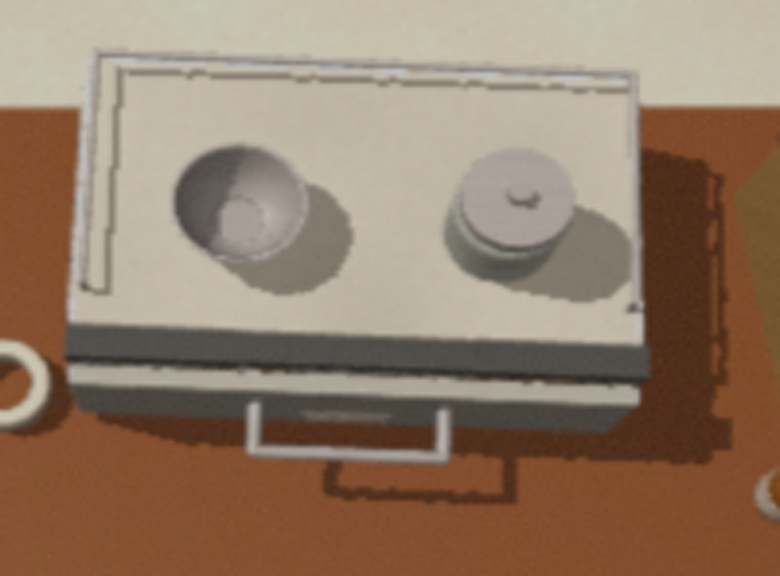

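```bash
python3 -m pendant '[[[0.045,-0.0335,0],[0,0,0],0.0918],[[0.045,-0.0335,0],[0,0,0],0.0918],[[0.045,-0.0335,0],[0,0,0],0.0918],[[0.045,-0.0335,0],[0,0,0],0.0918],[[0.045,-0.0335,0],[0,0,0],0.0918],[[0.045,-0.0335,0],[0,0,0],0.0918],[[0.045,-0.0335,0],[0,0,0],0.0918],[[0.045,-0.0335,0],[0,0,0],0.0918],[[0.045,-0.0335,0],[0,0,0],0.0918],[[0.045,-0.0335,0],[0,0,0],0.0918]]'
python3 -m pendant '[[[0.045,-0.0335,0],[0,0,0],0.0918],[[0.045,-0.0335,0],[0,0,0],0.0918],[[0.045,-0.0335,0],[0,0,0],0.0918],[[0,0,0],[0,0,-10],0.0918],[[0,0,0],[0,0,-10],0.0918],[[0,0,0],[0,0,-10],0.0918],[[0,0,0],[0,0,-10],0.0918],[[0,0,0],[0,0,-10],0.0918],[[0,0,0],[0,0,-10],0.0918],[[0,0,0],[0,0,-9.7],0.0918]]'
python3 - <<'E'
from h import *
p=O-0.055*ux+0.07*uy; p[2]=.135
print(rel(*goal(p,1))); s=arm.observe(); print(s['joints'].round(2),s['force'].round(2),s['clock'])
d=cv2
im,d=arm.get_image('scene')
import itertools
f=[]
vv,uu=np.mgrid[0:384,0:512]; m=d>0
w=world('scene',uu[m],vv[m],d[m])
e=(w-O); a=e@ux; b=e@uy
im,d=snap('top','t1.png'); m=d>0; w=np.r_[world('top',uu[m],vv[m],d[m])]
e=(w-O); a=e@ux; b=e@uy
for lo in range(-90,30,6):
    k=(a>lo/1e3)&(a<lo/1e3+.006)&(b<-0.09)&(b>-.19); print(lo,k.sum(),np.round(np.percentile(w[k,2],[10,50,90]),3) if k.sum() else '')
E
```

```text
clock: 2.65
position: [0.5176, -0.1392, 0.227]
ee_rot: [3.104, 0.479, 0.001]
force: [0.6, -0.5, -0.5]
width: 1.0
clock: 3.9
position: [0.6149, -0.0042, 0.2267]
ee_rot: [2.268, 2.174, -0.0]
force: [0.2, 0.3, 0.0]
width: 0.999
(array([ 0.5, -1.1, 91.7]), array([-0.  ,  0.01,  0.28]))
[ 0.28  0.48 -0.54  1.56  0.26  1.17 -0.35] [0.18 0.35 0.01] 3.9
-90 0 
-84 0 
-78 0 
-72 0 
-66 0 
-60 0 
-54 0 
-48 0 
-42 0 
-36 24 [0.071 0.095 0.109]
-30 26 [0.079 0.108 0.11 ]
-24 23 [0.106 0.108 0.11 ]
-18 39 [0.107 0.115 0.126]
-12 31 [0.122 0.125 0.127]
-6 38 [0.122 0.124 0.127]
0 40 [0.12  0.124 0.126]
6 40 [0.122 0.125 0.126]
12 15 [0.122 0.124 0.126]
18 34 [0.108 0.11  0.113]
24 39 [0.108 0.11  0.113]
```

View pics/t1.png

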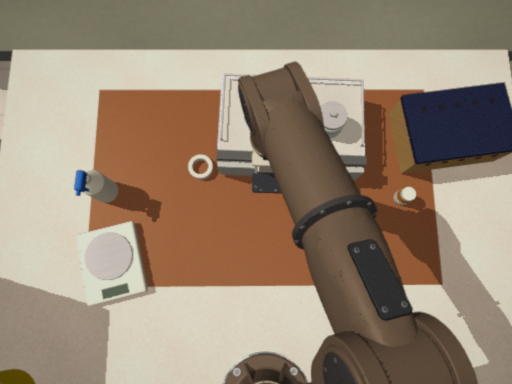

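```bash
python3 -m pendant '[[[0.0005,-0.006,0.03],[4,0,0.28],0.0918],[[0,0.0014,0.02],[0,0,0],0.0918],[[0,0.0014,0.02],[0,0,0],0.0918],[[0,0.0007,0.01],[0,0,0],0.0918],[[0,0,0],[0,0,0],0.0918],[[0,0,0],[0,0,0],0.0918]]'
python3 - <<'E'
from h import *
s=arm.observe(); print(uc(s['position']),s['position'],s['force'].round(2),R.from_rotvec(s['ee_rot']).as_matrix().round(3)); 
im,d=snap('scene','s2.png'); c=im[150:270,130:330]; cv2.imwrite('pics/s2c.png',cv2.resize(c,None,fx=4,fy=4,interpolation=cv2.INTER_CUBIC)[:,:,::-1])
E
```

```text
clock: 4.75
position: [0.6095, -0.0031, 0.1475]
ee_rot: [-2.243, -2.127, 0.073]
force: [-0.6, -0.0, -0.0]
width: 0.998
[-59.4  70.3  23.5] [ 0.60949523 -0.00313737  0.14746774] [-0.64 -0.03 -0.01] [[ 0.053  0.996 -0.068]
 [ 0.999 -0.053  0.004]
 [-0.    -0.068 -0.998]]
```

View pics/s2c.png

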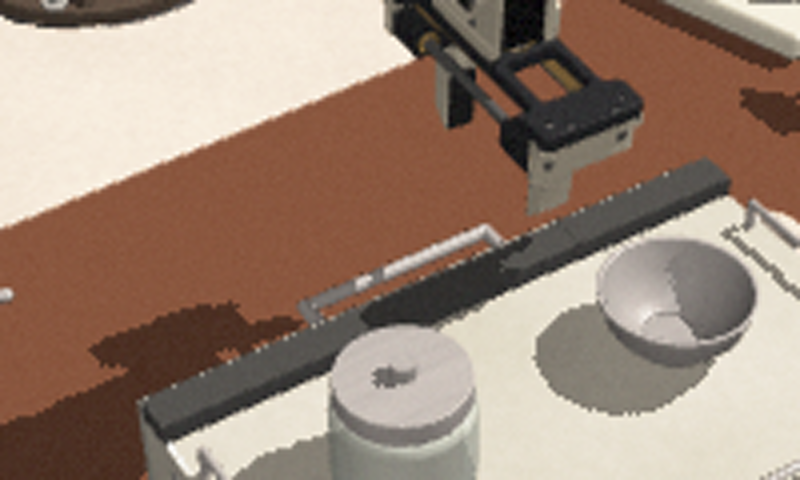

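```bash
python3 - <<'E'
from h import *
im,d=arm.get_image('scene'); s=arm.observe(); Rm=R.from_rotvec(s['ee_rot']).as_matrix()
for v in range(196,206,2):
  for u in range(258,276,2):
    if d[v,u]>0:
      w=world('scene',u,v,d[v,u]); t=(Rm.T@(w-s['position'])*1000).round(0)
      if abs(t[1])<80 and abs(t[0])<30: print(v,u,t,uc(w))
E
```

```text
196 262 [ -7.  46. -23.] [-11.7  62.6  43.5]
196 264 [-10.  57. -33.] [ 0.1 60.2 52.7]
196 266 [ -8.  63. -37.] [ 6.3 61.8 56.2]
196 268 [ -3.  65. -36.] [ 7.7 66.9 55. ]
196 270 [  4.  64. -32.] [ 6.6 74.  51.1]
196 272 [ 12.  62. -27.] [ 4.4 82.  46. ]
198 262 [-10.  50. -20.] [-8.5 60.5 40.2]
198 264 [-10.  58. -27.] [ 0.6 60.1 46.6]
198 266 [ -8.  64. -31.] [ 6.9 61.6 50.3]
198 268 [ -1.  63. -26.] [ 4.8 69.4 45.4]
198 270 [  6.  63. -24.] [ 4.9 75.5 42.7]
200 262 [-10.  51. -14.] [-7.7 60.1 34.3]
200 264 [-12.  62. -24.] [ 3.9 57.9 43.4]
200 266 [ -7.  63. -23.] [ 5.1 63.2 41.9]
200 268 [  2.  61. -17.] [ 2.2 71.6 36. ]
200 270 [  9.  60. -13.] [ 1.3 78.6 32.3]
202 262 [-10.  51.  -8.] [-7.7 60.3 27.6]
202 264 [ -9.  59. -14.] [ 0.2 60.8 32.9]
202 266 [ -5.  62. -14.] [ 3. 65. 33.]
204 272 [25. 49. 18.] [-11.3  95.2   2.4]
204 274 [29. 53. 17.] [-7.7 99.   3.2]
```

```bash
python3 -m pendant '[[[0,0.0006,0.008],[0,0,0],0.0918],[[0,0.0005,0.0065],[0,0,0],0.0918],[[0,0,0],[0,0,0],0.0918]]'
python3 -m pendant '[[[0,0,0.001],[0,0,0],0.0918],[[0,0,0],[0,0,0],0.0918]]'
python3 -m pendant '[[[0,0,0.001],[0,0,0],0.0918],[[0,0,0],[0,0,0],0.0918]]'
```

```text
clock: 5.22
position: [0.6085, -0.0034, 0.1312]
ee_rot: [-2.241, -2.126, 0.076]
force: [0.0, -0.1, 1.2]
width: 0.999
clock: 5.48
position: [0.609, -0.0032, 0.1311]
ee_rot: [-2.242, -2.127, 0.074]
force: [-0.2, -1.2, 0.7]
width: 0.999
clock: 5.72
position: [0.6089, -0.0033, 0.1301]
ee_rot: [-2.242, -2.127, 0.075]
force: [-0.3, -0.5, -0.1]
width: 0.995
```

```bash
for i in 1; do python3 -m pendant '[[[0,0,0.001],[0,0,0],0.0918],[[0,0,0],[0,0,0],0.0918]]'; done
python3 -c "
from h import *
s=arm.observe();print(s['force'],s['position'])"
python3 -m pendant '[[[0,0,0.0005],[0,0,0],0.0918],[[0,0,0],[0,0,0],0.0918]]'
```

```text
clock: 5.98
position: [0.6088, -0.0033, 0.129]
ee_rot: [-2.242, -2.127, 0.075]
force: [-0.6, 0.2, 0.4]
width: 1.0
[-0.6485033   0.22838704  0.35269554] [ 0.60882713 -0.00330821  0.12898693]
clock: 6.22
position: [0.6088, -0.0033, 0.1285]
ee_rot: [-2.242, -2.127, 0.075]
force: [0.1, -0.8, -0.1]
width: 1.001
```

```bash
python3 -m pendant '[[[0,0,0.0005],[0,0,0],0.0918],[[0,0,0],[0,0,0],0.0918]]' | grep -E 'pos|forc'
python3 -m pendant '[[[0,0,0.0005],[0,0,0],0.0918],[[0,0,0],[0,0,0],0.0918]]'| grep -E 'pos|forc'
```

```text
position: [0.6087, -0.0033, 0.128]
force: [-1.4, 0.2, 0.7]
position: [0.6088, -0.0032, 0.1278]
force: [-0.7, -0.8, 2.4]
```

```bash
python3 -m pendant '[[[0,0,0.0005],[0,0,0],0.0918],[[0,0,0],[0,0,0],0.0918]]' | grep -E 'pos|forc'
python3 -m pendant '[[[0,0,0],[0,0,0],0.0918],[[0,0,0],[0,0,0],0.0918]]'| grep -E 'pos|forc'
```

```text
position: [0.6088, -0.0032, 0.1277]
force: [-2.7, -0.6, 6.7]
position: [0.6089, -0.0032, 0.1277]
force: [-2.5, -0.9, 5.7]
```

```bash
for i in 1; do python3 -m pendant '[[[-0.004,0,0],[0,0,0],0.0918],[[-0.004,0,0],[0,0,0],0.0918]]' | grep -E 'pos|forc'; done
python3 -m pendant '[[[-0.004,0,0],[0,0,0],0.0918],[[-0.004,0,0],[0,0,0],0.0918]]'| grep -E 'pos|forc'
```

```text
position: [0.6089, -0.0102, 0.1276]
force: [0.3, 3.9, 6.1]
position: [0.6085, -0.0183, 0.1276]
force: [0.3, 5.0, 5.6]
```

```bash
python3 -m pendant '[[[-0.004,0,0],[0,0,0],0.0918],[[-0.004,0,0],[0,0,0],0.0918]]' | grep -E 'pos|forc'
python3 -m pendant '[[[-0.004,0,0],[0,0,0],0.0918],[[-0.004,0,0],[0,0,0],0.0918]]'| grep -E 'pos|forc'
```

```text
position: [0.6081, -0.0263, 0.1277]
force: [0.3, 4.0, 6.0]
position: [0.6077, -0.0343, 0.1276]
force: [0.3, 4.7, 5.1]
```

```bash
python3 -m pendant '[[[-0.004,0,0],[0,0,0],0.0918],[[-0.004,0,0],[0,0,0],0.0918]]' | grep -E 'pos|forc'
```

```text
position: [0.6073, -0.0423, 0.1276]
force: [0.7, 3.9, 5.1]
```

```bash
python3 -m pendant '[[[-0.004,0,0],[0,0,0],0.0918],[[-0.004,0,0],[0,0,0],0.0918]]' | grep -E 'pos|forc'
```

```text
position: [0.6069, -0.0503, 0.1277]
force: [0.4, 3.9, 5.1]
```

```bash
python3 -m pendant '[[[-0.004,0,0],[0,0,0],0.0918],[[-0.004,0,0],[0,0,0],0.0918]]' | grep -E 'pos|forc'
```

```text
position: [0.6064, -0.0584, 0.1276]
force: [0.4, 4.5, 5.6]
```

```bash
python3 -m pendant '[[[-0.004,0,0],[0,0,0],0.0918],[[-0.004,0,0],[0,0,0],0.0918]]' | grep -E 'pos|forc'
```

```text
position: [0.6054, -0.0673, 0.1271]
force: [0.1, 1.3, 1.0]
```

```bash
python3 -m pendant '[[[-0.004,0,0],[0,0,0],0.0918],[[-0.004,0,0],[0,0,0],0.0918]]' | grep -E 'pos|forc'
```

```text
position: [0.6046, -0.0759, 0.1267]
force: [0.1, 0.0, 1.3]
```

```bash
python3 -m pendant '[[[-0.004,0,0],[0,0,0],0.0918],[[-0.004,0,0],[0,0,0],0.0918]]' | grep -E 'pos|forc'
```

```text
position: [0.6044, -0.0835, 0.127]
force: [-0.4, 1.3, 1.4]
```

The tip has sunk: at y ≈ -0.067 the z fell and the force dropped to ~1.3 N. That puts the tip near the key's middle, so I'll let it drop further and then press.

```bash
python3 -m pendant '[[[0.001,0.0001,0.002],[0,0,0],0.0918],[[0.001,0.0001,0.002],[0,0,0],0.0918],[[0,0,0],[0,0,0],0.0918]]' | grep -E 'pos|forc'
```

```text
position: [0.6045, -0.0811, 0.1229]
force: [0.9, -1.0, 1.4]
```

```bash
python3 -m pendant '[[[0,0.0001,0.0015],[0,0,0],0.0918],[[0,0,0],[0,0,0],0.0918]]' | grep -E 'pos|forc'
```

```text
position: [0.6045, -0.0811, 0.1216]
force: [-1.1, -1.3, 3.7]
```

```bash
python3 -m pendant '[[[0,0.0001,0.001],[0,0,0],0.0918],[[0,0,0],[0,0,0],0.0918]]' | grep -E 'pos|forc'
```

```text
position: [0.6046, -0.0811, 0.1208]
force: [-1.4, -0.9, 5.6]
```

```bash
python3 -m pendant '[[[0,0.0001,0.001],[0,0,0],0.0918],[[0,0.0001,0.001],[0,0,0],0.0918],[[0,0,0],[0,0,0],0.0918]]' | grep -E 'pos|forc'
```

```text
position: [0.6046, -0.0811, 0.119]
force: [-2.6, -1.0, 6.4]
```

```bash
python3 -m pendant '[[[0,0.0001,0.001],[0,0,0],0.0918],[[0,0,0],[0,0,0],0.0918]]' | grep -E 'pos|forc'; python3 - <<'E'
from h import *
im,d=snap('scene','s3.png'); c=im[150:270,130:330]; cv2.imwrite('pics/s3c.png',cv2.resize(c,None,fx=4,fy=4,interpolation=cv2.INTER_CUBIC)[:,:,::-1])
E
```

```text
position: [0.6046, -0.0811, 0.1181]
force: [-3.5, -1.6, 8.0]
```

View pics/s3c.png

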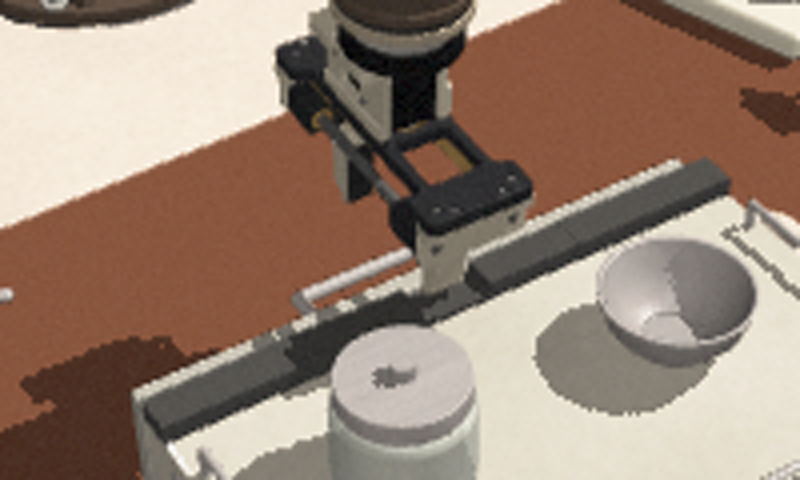

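The tip sits in the recess, and a pale strip of drawer now shows in front of the rail. I'll hold to let it spring out, then check.

```bash
python3 -m pendant '[[[0,0,0.0003],[0,0,0],0.0918],[[0,0,0],[0,0,0],0.0918],[[0,0,0],[0,0,0],0.0918],[[0,0,0],[0,0,0],0.0918]]' | grep -E 'pos|forc'; python3 - <<'E'
from h import *
im,d=snap('scene','s4.png'); c=im[150:270,130:330]; cv2.imwrite('pics/s4c.png',cv2.resize(c,None,fx=4,fy=4,interpolation=cv2.INTER_CUBIC)[:,:,::-1])
E
```

```text
position: [0.6046, -0.0811, 0.1179]
force: [-3.7, -1.4, 8.4]
```

View pics/s4c.png

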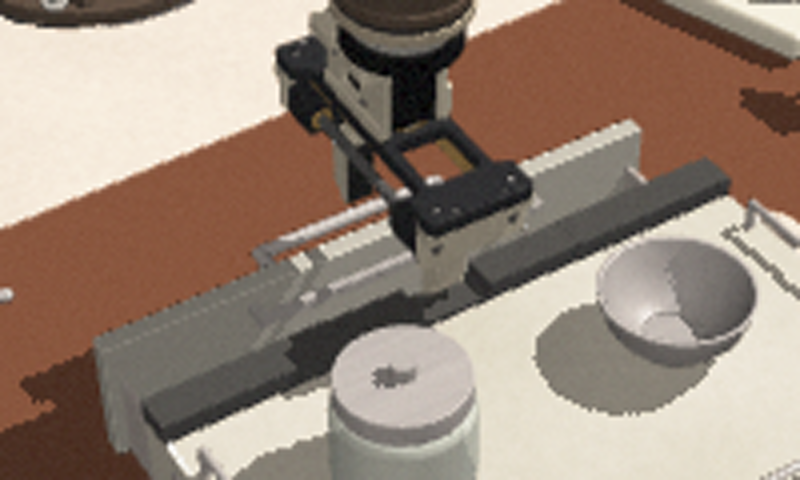

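Drawer is ajar. I'll lift off the rail, level the tool and find the bar.

```bash
python3 -m pendant '[[[0,-0.0007,-0.01],[0,0,0],0.0918],[[0,-0.0014,-0.02],[0,0,0],0.0918],[[0,-0.0025,-0.035],[0,0,0],0.0918],[[0,0,0],[-4,0,0],0.0918],[[0,-0.04,0],[0,0,0],0.0918],[[0,-0.04,0],[0,0,0],0.0918],[[0,0,0],[0,0,0],0.05]]'; python3 - <<'E'
from h import *
vv,uu=np.mgrid[0:384,0:512]
for n in('scene','top'):
    im,d=snap(n,n+'5.png')
    for l in ('drawer_handle','drawer'):
      for r in arm.masks_of(n,l)[:2]:
        mm=r['pixels']&(d>0);v,u=np.nonzero(mm);w=world(n,u,v,d[mm]);w=w[w[:,2]<.125]
        e=(w-O);print(n,l,r['conf'],r['rect'],(np.percentile(np.c_[e@ux,e@uy,w[:,2]],[2,20,50,80,98],axis=0)*1000).round().tolist())
im=cv2.imread('pics/scene5.png');cv2.imwrite('pics/s5c.png',cv2.resize(im[150:270,130:330],None,fx=4,fy=4,interpolation=cv2.INTER_CUBIC))
E
```

```text
clock: 12.7
position: [0.5219, -0.0768, 0.1826]
ee_rot: [-2.278, -2.163, 0.003]
force: [1.8, 0.7, 0.7]
width: 0.939
scene drawer_handle 0.57 [221.2, 222.8, 135.1, 87.5] [[-139.0, -204.0, 27.0], [-87.0, -146.0, 68.0], [-81.0, -29.0, 92.0], [-79.0, 94.0, 107.0], [-61.0, 195.0, 111.0]]
scene drawer 0.74 [221.8, 226.7, 137.0, 86.3] [[-208.0, -204.0, 2.0], [-88.0, -146.0, 66.0], [-81.0, -26.0, 92.0], [-79.0, 93.0, 107.0], [-61.0, 194.0, 111.0]]
scene drawer 0.47 [301.4, 226.7, 41.3, 32.7] [[16.0, 66.0, 109.0], [81.0, 86.0, 114.0], [93.0, 102.0, 118.0], [108.0, 116.0, 122.0], [129.0, 170.0, 125.0]]
top drawer_handle 0.76 [252.0, 186.2, 66.7, 52.5] [[-136.0, 17.0, 16.0], [-95.0, 51.0, 20.0], [-54.0, 104.0, 52.0], [-17.0, 164.0, 97.0], [8.0, 197.0, 110.0]]
top drawer 0.56 [251.0, 187.2, 67.8, 43.3] [[-133.0, 18.0, 16.0], [-95.0, 52.0, 20.0], [-53.0, 104.0, 52.0], [-16.0, 164.0, 99.0], [7.0, 198.0, 111.0]]
```

View pics/s5c.png

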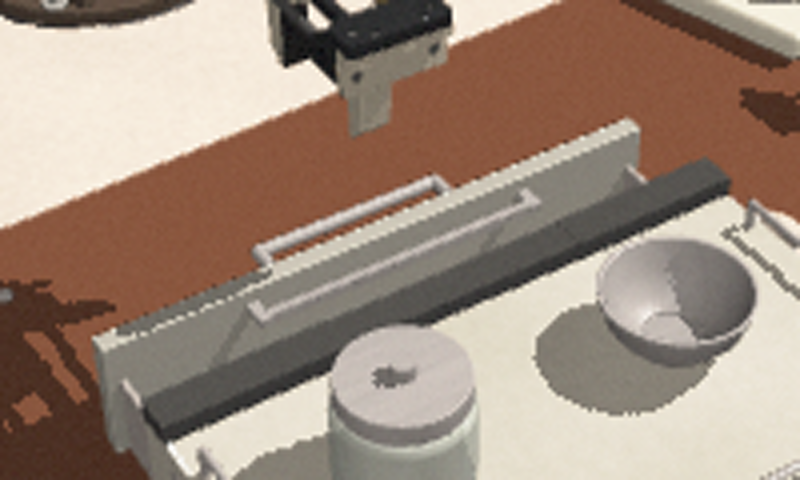

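View pics/top5.png

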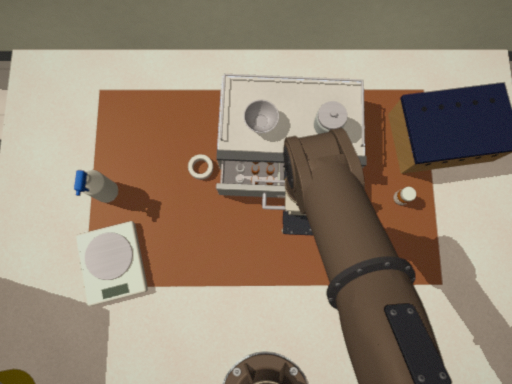

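The bar shows in the scene crop from (265,250) to (435,182), clear of the arm. I'll fit it.

```bash
python3 - <<'E'
from h import *
im,d=arm.get_image('scene'); vv,uu=np.mgrid[0:384,0:512]; m=(d>0)&(vv>190)&(vv<218)&(uu>190)&(uu<245)
w=world('scene',uu[m],vv[m],d[m]); e=w-O; a=e@ux*1e3;b=e@uy*1e3
k=(w[:,2]>.074)&(w[:,2]<.09)&(a<-108)&(a>-170)
print(k.sum(), np.percentile(a[k],[5,25,50,75,95]).round(1),np.percentile(b[k],[2,98]).round(1),np.median(w[k,2]))
for lo in range(-80,80,20):
  q=k&(b>lo)&(b<lo+20); print(lo,q.sum(),np.percentile(a[q],[10,50,90]).round(1) if q.sum() else '')
# front panel top
k=(w[:,2]>.104)&(w[:,2]<.114)&(a<-60)&(a>-120); print('panel',k.sum(),np.percentile(a[k],[3,50,97]).round(1))
s=arm.observe(); print('tcp',uc(s['position']),s['force'].round(2), s['width'])
im,d=arm.get_image('top'); m=(d>0)&(vv>195)&(vv<212)&(uu>258)&(uu<284)
w=world('top',uu[m],vv[m],d[m]); e=w-O; a=e@ux*1e3; k=(w[:,2]>.07)&(w[:,2]<.095)&(a<-105); print('top',k.sum(),a[k].round(0),(e@uy*1e3)[k].round(0))
E
```

```text
199 [-141.2 -137.4 -135.2 -133.1 -127.3] [-72.6  71.5] 0.08410016585052986
-80 27 [-137.7 -133.7 -122.9]
-60 25 [-138.8 -135.1 -132.7]
-40 25 [-140.8 -135.8 -132.1]
-20 24 [-139.1 -136.1 -132.9]
0 26 [-140.4 -135.6 -133. ]
20 25 [-140.  -135.2 -132.6]
40 22 [-138.7 -134.9 -132.7]
60 25 [-138.4 -133.2 -125.2]
panel 257 [-95.9 -86.3 -78.6]
tcp [-139.9   -7.1   58.3] [ 0.07  0.89 -0.01] 0.636566113001931
top 103 [-107. -107. -107. -108. -110. -110. -110. -109. -113. -113. -114. -113.
 -115. -117. -116. -115. -120. -119. -118. -119. -122. -122. -121. -121.
 -125. -125. -125. -124. -127. -128. -127. -131. -131. -131. -133. -133.
 -132. -133. -133. -132. -137. -137. -137. -135. -136. -136. -136. -136.
 -135. -135. -135. -136. -135. -135. -135. -134. -134. -135. -134. -135.
 -134. -139. -139. -139. -139. -139. -139. -138. -138. -139. -139. -138.
 -138. -138. -137. -138. -138. -137. -137. -137. -137. -137. -141. -142.
 -141. -142. -142. -141. -141. -141. -140. -141. -140. -140. -141. -140.
 -141. -140. -139. -139. -140. -142. -142.] [75. 72. 69. 66. 74. 72. 69. 66. 74. 71. 69. 66. 74. 72. 69. 66. 74. 71.
 68. 66. 74. 71. 68. 65. 74. 71. 68. 65. 74. 71. 68. 74. 71. 68. 74. 71.
 68. 65. 62. 59. 73. 71. 68. 65. 62. 59. 57. 54. 51. 48. 45. 42. 40. 37.
 34. 31. 28. 26. 23. 20. 17. 73. 70. 68. 65. 62. 59. 56. 54. 51. 48. 45.
 42. 39. 36. 34. 31. 28. 25. 22. 20. 17. 70. 68. 65. 62. 59. 56. 53. 51.
 47. 45. 42. 39. 37. 34. 31. 28. 25. 22. 20. 22. 19.]
```

```bash
python3 -m pendant '[[[0.007,0.002,0],[0,0,0],0.03],[[0,0,0.03],[0,0,0],0.03],[[0,0,0.03],[0,0,0],0.03],[[0,0,0],[0,0,0],0.03],[[0,0,0],[0,0,0],0.03]]' 10;  python3 - <<'E'
from h import *
s=arm.observe(); print(uc(s['position']),s['width']*.0918); im,d=snap('scene','s6.png');cv2.imwrite('pics/s6c.png',cv2.resize(im[150:270,130:330],None,fx=4,fy=4,interpolation=cv2.INTER_CUBIC)[:,:,::-1])
E
```

```text
clock: 13.72
position: [0.5277, -0.0696, 0.1233]
ee_rot: [2.278, 2.163, 0.001]
force: [-0.1, -0.7, -0.8]
width: 0.326
[-1.379e+02  1.000e-01 -7.000e-01] 0.029915269775845896
```

View pics/s6c.png

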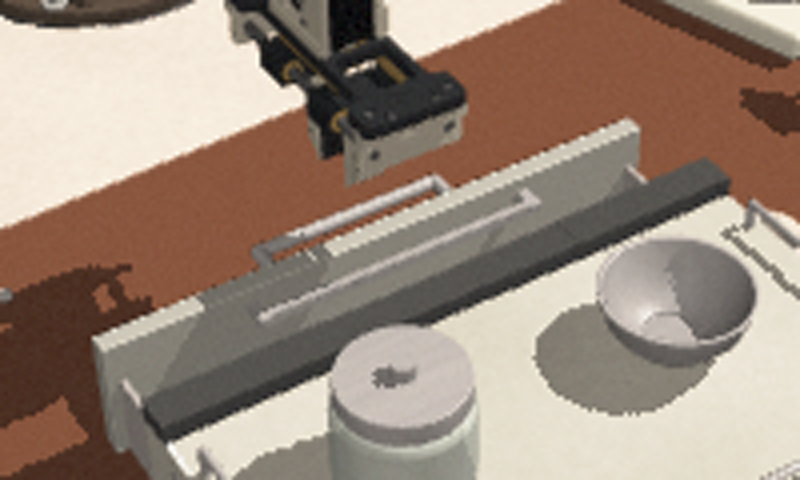

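```bash
python3 -m pendant '[[[0,0,0.015],[0,0,0],0.03],[[0,0,0.015],[0,0,0],0.03],[[0,0,0],[0,0,0],0.03]]'|grep -E 'pos|force'; python3 -m pendant '[[[0,0,0.015],[0,0,0],0.03],[[0,0,0.012],[0,0,0],0.03],[[0,0,0],[0,0,0],0.03]]'|grep -E 'pos|force'
```

```text
position: [0.5259, -0.0701, 0.0909]
force: [0.7, -0.3, 0.0]
position: [0.5262, -0.0701, 0.0642]
force: [0.2, 0.1, 0.5]
```

```bash
python3 -m pendant '[[[0,0,0],[0,0,0],0.005],[[0,0,0],[0,0,0],0.005],[[0,0,0],[0,0,0],0.005],[[0,0,0],[0,0,0],0.005]]' 15; python3 - <<'E'
from h import *
im,d=snap('scene','s7.png');cv2.imwrite('pics/s7c.png',cv2.resize(im[150:270,130:330],None,fx=4,fy=4,interpolation=cv2.INTER_CUBIC)[:,:,::-1])
E
```

```text
clock: 15.02
position: [0.5273, -0.07, 0.0658]
ee_rot: [2.278, 2.162, 0.0]
force: [-0.3, 0.3, 2.8]
width: 0.1
```

View pics/s7c.png

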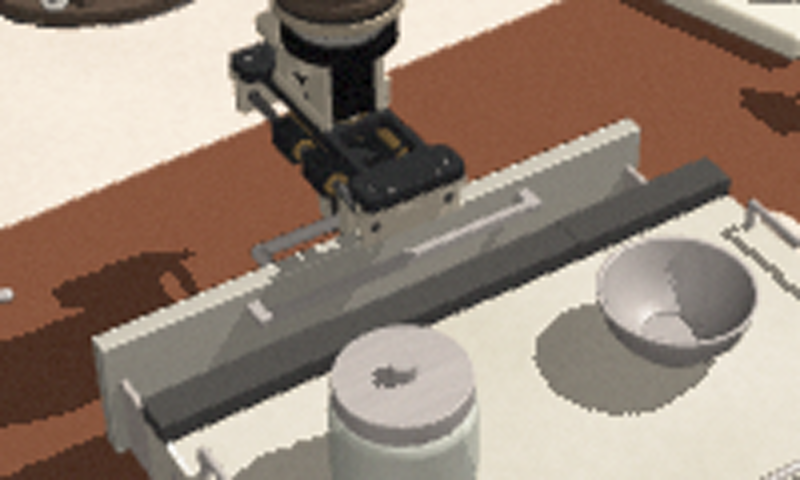

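Opening is 9.2 mm, so the bar is pinched. Pulling.

```bash
python3 -m pendant '[[[0,-0.008,0],[0,0,0],0.005],[[0,-0.012,0],[0,0,0],0.005],[[0,-0.012,0],[0,0,0],0.005],[[0,-0.012,0],[0,0,0],0.005],[[0,-0.004,0],[0,0,0],0.005],[[0,0,0],[0,0,0],0.005]]'|grep -E 'pos|force|wid'
```

```text
position: [0.478, -0.0677, 0.0657]
force: [-0.0, -1.5, 7.5]
width: 0.101
```

```bash
python3 -m pendant '[[[0,-0.003,0],[0,0,0],0.005],[[0,-0.003,0],[0,0,0],0.005],[[0,0,0],[0,0,0],0.005]]'|grep -E 'pos|force|wid'
```

```text
position: [0.4736, -0.0675, 0.0657]
force: [4.5, -2.0, 3.3]
width: 0.097
```

```bash
python3 -m pendant '[[[0,-0.002,0],[0,0,0],0.005],[[0,0,0],[0,0,0],0.005]]'|grep -E 'pos|force|wid'
```

```text
position: [0.4735, -0.0675, 0.0658]
force: [10.1, -3.0, -5.4]
width: 0.102
```

It has hit the stop: position fixed at 0.4735 while the force rises to 10 N. Letting go and lifting.

```bash
python3 -m pendant '[[[0,0.001,0],[0,0,0],0.005],[[0,0,0],[0,0,0],0.028],[[0,0,0],[0,0,0],0.028],[[0,0,0],[0,0,0],0.028]]'
python3 -m pendant '[[[0,0,-0.02],[0,0,0],0.028],[[0,0,-0.03],[0,0,0],0.028],[[0,0,-0.04],[0,0,0],0.028],[[0,0,-0.05],[0,0,0],0.028],[[0,-0.04,-0.03],[0,0,0],0.028],[[0,-0.04,0],[0,0,0],0.028],[[0,0,0],[0,0,0],0.028]]'
python3 - <<'E'
from h import *
im,d=snap('scene','s8.png'); im2,d2=snap('top','t8.png'); vv,uu=np.mgrid[0:384,0:512]
w=world('scene',uu,vv,d); e=w-O; a=e@ux*1e3;b=e@uy*1e3
k=(d>0)&(w[...,2]>.104)&(w[...,2]<.114)&(a<-60)&(a>-200)&(abs(b)<200); print('panel',k.sum(),np.percentile(a[k],[3,50,97]).round(1))
k=(d>0)&(w[...,2]>.078)&(w[...,2]<.09)&(a<-165)&(a>-230)&(abs(b)<60); print('bar',k.sum(),np.percentile(a[k],[10,50,90]).round(1))
for n,D in(('scene',d),('top',d2)):
    for l in('cotton_jar','steel_bowl','tape_roll','spray_bottle','scale','pill_bottle'):
        for r in arm.masks_of(n,l)[:1]:
            mm=r['pixels']&(D>0);v,u=np.nonzero(mm);x=world(n,u,v,D[mm]);print(n,l,r['conf'],np.round(np.median(x,0),3))
E
```

```text
clock: 16.95
position: [0.4712, -0.067, 0.0651]
ee_rot: [-2.278, -2.162, 0.002]
force: [0.1, 0.1, 0.2]
width: 0.302
clock: 17.82
position: [0.3895, -0.0631, 0.2354]
ee_rot: [2.279, 2.161, -0.004]
force: [0.8, -0.2, 0.2]
width: 0.307
panel 685 [-149.4 -139.3 -132.3]
bar 136 [-193.5 -189.6 -186.5]
scene cotton_jar 0.72 [ 0.785 -0.196  0.18 ]
scene steel_bowl 0.77 [0.762 0.021 0.138]
scene tape_roll 0.6 [0.666 0.224 0.026]
scene spray_bottle 0.78 [0.607 0.464 0.1  ]
scene scale 0.88 [0.4   0.425 0.032]
scene pill_bottle 0.74 [ 0.573 -0.418  0.075]
top cotton_jar 0.69 [ 0.755 -0.178  0.186]
top tape_roll 0.69 [0.668 0.189 0.024]
top spray_bottle 0.87 [0.583 0.465 0.13 ]
top scale 0.63 [0.377 0.438 0.032]
top pill_bottle 0.66 [ 0.567 -0.408  0.072]
```

View pics/s8.png

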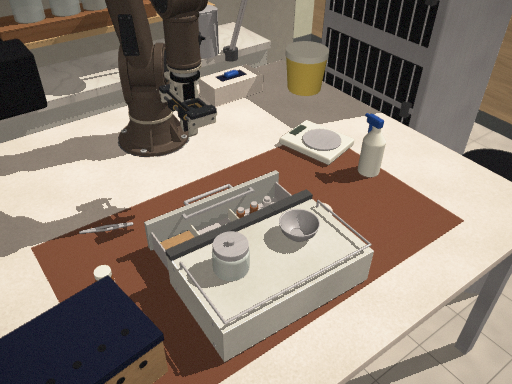

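View pics/t8.png

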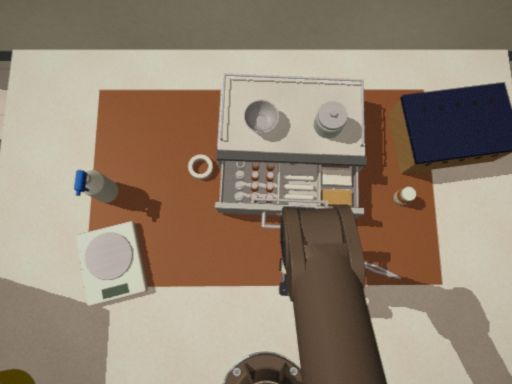

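```bash
python3 - <<'E'
from h import *
f,cx,cy,Rm,t=cam('top')
for fn,r in(('top0',(180,192)),('t8',(219,233))):
    im=cv2.imread(f'pics/{fn}.png').astype(float)
    for u in(270,274,278):
        g=im[r[0]:r[1],u,0]; g=np.clip(g-g.min()-25,0,None); v=(g*np.arange(*r)).sum()/g.sum()
        ray=Rm.T@np.array([(u-cx)/f,(v-cy)/f,1]); o=-Rm.T@t; p=o+ray*(.083-o[2])/ray[2]; print(fn,u,v.round(2),uc(p), g.round())
s=arm.observe();print(s['force'],s['clock'])
E
```

```text
top0 270 184.96 [-74.1  55.8 -41. ] [ 0.  0.  0. 20. 84. 97. 69. 21.  0.  0.  0.  0.]
top0 274 185.11 [-74.1  44.3 -41. ] [  0.   0.   0.  11.  82. 100.  78.  30.   0.   0.   0.   0.]
top0 278 185.22 [-73.9  32.8 -41. ] [ 0.  0.  0.  0. 76. 99. 80. 29.  0.  0.  0.  0.]
t8 270 225.82 [-191.7   51.6  -41. ] [ 0.  0.  0.  0.  2. 40. 86. 97. 72. 22.  0.  0.  0.  0.]
t8 274 226.02 [-191.8   40.4  -41. ] [ 0.  0.  0.  0.  0. 20. 82. 99. 77. 26.  0.  0.  0.  0.]
t8 278 226.14 [-191.6   29.1  -41. ] [  0.   0.   0.   0.   0.  17.  82. 104.  87.  36.   1.   0.   0.   0.]
[-0.64388658 -0.34149913  0.2930804 ] 18.525
```

```bash
python3 -c "
from cell import arm
print(arm.sign_off())"
```

```text
the job is handed in; nothing more can be done
None
```

The drawer is open to its stop, released, and the job is handed in at 18.5 s.

- **Catch:** I slid one open fingertip along the rail at about 5–6 N and it sank into the hidden key at y ≈ -0.067. I then pressed the catch with about 8.4 N, and the drawer sprang out roughly 64 mm. The highest force I read on the rail was about 9 N, counting the sideways part, against the 30 N limit.
- **Pull:** I pinched the handle bar and pulled until it stopped moving, with the force rising from 4.5 to 10 N. Then I let go and moved clear.

**Last checks**
- **Travel:** the camera put the bar's travel at 117.7 mm, against a nominal 120 mm. I put the 2 mm down to calibration, because the bar would not move at 10 N and stayed within about 0.5 mm of where I released it.
- **Other items:** the jar, spray bottle, scale and pill bottle had not moved, to within a few millimetres.
    - **Bowl:** the overhead camera missed it in the last check, but the other camera put it unmoved.
    - **Tape roll:** readings differed by up to 9 mm in one direction, though it looks unmoved in the overhead picture.
    - **Forceps:** I did not measure them again. They still show in the last pictures, partly hidden by the arm in the overhead one.

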